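# Free the sample clamp with the unmarked thread

## Robot

A 6-joint arm with a two-finger parallel gripper is mounted at the origin on the work surface. World frame = base frame: x ahead of the robot, y to its left, z up, the work surface at z = 0. Lengths are in m, angles in degrees, forces in N, time in s.
With the tool pointing down it reaches from about 0.35 to 0.725 m from the base axis. Payload 6 kg.
Tool frame: the origin (TCP) lies at the very end of the fingers, on their centre line; the grasp point (between the pads) lies 19 mm behind it (bot.hold_point_z is the distance from the TCP to the grasp point, in m); z points along the fingers, y is the line along which they close (so a half turn about z gives the same grasp; the last joint's range is limited). The gripper opens to 85 mm and grips with 20 to 120 N. Pads are 22 mm wide; open, the fingers measure 114 mm over their backs; the gripper's body (76 mm by 85 mm) begins 54 mm behind the grasp point. The pads swing forward as they close: fully open they stand 13 mm farther back than shut.
Start: joints at [93.49, 2.303, 4.859, 0, -92.561, -19.12], TCP at [0.162, 0.578, 0.231] pointing down, gripper open.
Joint ranges: [-146.85, 146.85], [-73.84, 115.35], [-62.03, 85.46], [-188.31, 113.3], [-161.28, -10.13], [-171.36, 171.36]. Speed limits (degrees/s): [147.25, 147.25, 172.46, 180, 180, 180].

## Interface

Orientations are given as [roll, pitch, yaw] about the fixed x, y, z axes, in that order (R = Rz(yaw) Ry(pitch) Rx(roll)).
In Python, from station import bot, optics, finder gives the robot as it stands. The module is installed in compiled form; this text tells all that it offers.
- The arm moves only by the tool jog_arm, never from a script. Its argument "increments" is a list of rows, each an object with "fingers": the finger opening in mm, from 0 to 85.4; "dp": the shift along the tool's x, y, z in mm, a list of three; "angular": the turn, a rotation vector about the tool's x, y, z in degrees, a list of three. A call has exactly 8 rows; each row is the pose to reach, as a shift and turn from the pose commanded when the call began, along the tool's axes at that moment; what a row does not reach only later rows make up. A row lasts 1/8 s, in which the tool goes at most 62.5 mm and 10.7 degrees, less where a joint would pass 70% of its speed; a pose out of reach is approached as far as the arm can. A call with a gripper value outside its range is refused whole. The fingers move at their own pace and stop on an object; "newtons" is the grip in N (left out, the last holds). Time passes only in rows, so rows that repeat a pose let the fingers close, or fill a call up. It gives the time, the measured TCP pose, the force, the opening and the grip force at its end, in the units of the state.
- bot.get_obs(): the state, without advancing time (a new reading comes with each control period).
- optics.capture(name): name is "scene" or "top" or "wrist"; returns (picture, depth): 420x560x3 uint8, red, green, blue; 420x560 float32, m along the optical axis (not along the pixel's ray), 0 where there is no reading.
- optics.camera_model(name): a dict with "fov_y" (degrees; the focal length in pixels is half the picture's height over the tangent of half this angle, whatever the lens; pixels are square), "cx", "cy" (the principal point, pixels), "k1" (the pictures are not rectified: a ray, as slopes to the right and down, at radius r is drawn at 1 + k1 r^2 times it, then the intrinsics apply), "cam_to_world" (4x4, takes a point from camera to world coordinates); the wrist camera has in their place "mount" (4x4, takes a point from camera to tool coordinates, whose origin is the TCP and whose axes are the flange's). Camera axes: x right, y up, looking along -z (the intrinsics and any distortion apply to the point x, -y, -z); pixel columns grow to the right and rows downward; lengths in m; the calibration is good to about 2 mm. A picture is of the moment at which its call begins: read the wrist's pose just before it. camera_model takes no time and is no camera call.
- bot.finish_job(): hands the job in; it is judged then, once.
Trained networks look in the newest picture that a camera, given by its name, has taken for a name from the list of things; names that differ only in an ending like _2 or _b are one class to them, and where a whole thing is asked for, a point or a joint stands for the part that bears it (a point fixed in the world has none). Each returns a list of dicts, best first, with "p" (0 to 1); they miss things now and then, are a little off and sometimes report something else, mostly with a low value. They report only what shows in the picture. A call takes as long as a camera call.
- finder.search_frame(camera, query): "xy" ([column, row] as shares, 0 to 1, of the picture: columns of its width, rows of its height, amid what is visible of it).
The state is a dict: "time_s": time; "joints": joint angles; "joint_velocities": joint speeds; "tau": joint torques, N m; "ee_pos": TCP position; "ee_rot": TCP orientation; "wrist_force": force on the tool from outside, world axes, zero at the start; "wrist_torque": the same for the moment, N m; "width": finger opening in m; "gripper_force": force on a finger pad.
Only numpy, scipy, OpenCV 4.12 (cv2) and the standard library are available. Lean on these libraries where they do the work, as an engineer would, in place of code of your own. Each camera call takes 0.05 s, during which the arm holds its last target. There are 200 camera calls.

## Task

On the bed that carries the round weight, loosen the sample clamp by about a quarter turn of its black T-handle. One of the two beds has a reverse thread and nothing shows which, so try the handle one way, and if it stops dead turn it the other way. Leave the other bed's clamp tight and both weights standing where they are, and let go of the handle.

Things in the scene. Friction and masses are not known exactly. Their poses are not given: they have to be found in the camera images.
- clamp_a_grip (a point): Black T-handle of the clamp screw of one of two like aluminium sample beds (240 x 110 mm, 50 tall). Level bar 60 x 14 mm, 26 tall, on a steel stem 22 mm across. This point: on the upright screw axis, 87 mm above the table; bar spans 71 to 97 mm, steel strap below it ends at 59. x runs along the bar, y across its 14 mm, z up, turning with it. At the start x points along the bed to its weight, 135 mm away.
- clamp_b_grip (a point): Black T-handle of the clamp screw of one of two like aluminium sample beds (240 x 110 mm, 50 tall). Level bar 60 x 14 mm, 26 tall, on a steel stem 22 mm across. This point: on the upright screw axis, 87 mm above the table; bar spans 71 to 97 mm, steel strap below it ends at 59. x runs along the bar, y across its 14 mm, z up, turning with it. At the start x points along the bed to its weight, 135 mm away.
- clamp_a (a joint): Turn of the handle of clamp_a_grip, rad, counter-clockwise from above positive, 0 = tight, as at the start. One of the two handles loosens counter-clockwise, the other (reverse thread) clockwise; nothing shows which. The tightening way it stops dead at once; the loosening way it turns evenly at about 0.06 N m for 2.2 rad and stays where left.
- clamp_b (a joint): Turn of the handle of clamp_b_grip, rad, counter-clockwise from above positive, 0 = tight, as at the start. One of the two handles loosens counter-clockwise, the other (reverse thread) clockwise; nothing shows which. The tightening way it stops dead at once; the loosening way it turns evenly at about 0.06 N m for 2.2 rad and stays where left.
- round_weight: Plain round steel weight, 50 mm across, 38 mm tall, about 0.6 kg, standing loose on the colour card of one of the beds, its underside 53 mm above the table. Origin: centre of its underside. It marks the bed whose clamp is to be loosened.
- square_weight: Plain square steel weight, 44 x 44 mm, 38 mm tall, about 0.6 kg, standing loose on the colour card of one of the beds, its underside 53 mm above the table. Origin: centre of its underside. It marks the bed to leave alone.

How it is judged (in metres and radians):
At the end, for the whole second after the job is handed in: The T-handle on the round weight's bed is turned at least 1.15 rad (66 degrees) in its loosening direction and at rest; the other handle is within 0.15 rad of tight; both weights are within 20 mm of where they stood (((horizontal distance between round_weight and clamp_a_grip below 0.19 m and (value of joint clamp_a below -1.15 rad or value of joint clamp_a above 1.15 rad) and value of joint clamp_b between -0.15 and 0.15 rad) or (horizontal distance between round_weight and clamp_b_grip below 0.19 m and (value of joint clamp_b below -1.15 rad or value of joint clamp_b above 1.15 rad) and value of joint clamp_a between -0.15 and 0.15 rad)) and velocity of joint clamp_a between -0.1 and 0.1 rad/s and velocity of joint clamp_b between -0.1 and 0.1 rad/s and distance of each of round_weight, square_weight from where it was at the start of the episode below 0.02 m); the robot touches nothing.
It fails at once if the clamp of the square weight's bed is loosened ((horizontal distance between square_weight and clamp_a_grip below 0.19 m and (value of joint clamp_a below -0.3 rad or value of joint clamp_a above 0.3 rad)) or (horizontal distance between square_weight and clamp_b_grip below 0.19 m and (value of joint clamp_b below -0.3 rad or value of joint clamp_b above 0.3 rad))).
It fails at once if a weight is shifted by more than 40 mm or knocked over (distance of any of round_weight, square_weight from where it was at the start of the episode above 0.04 m or angle between any of round_weight, square_weight's own z axis and vertical above 0.6 rad).
It also fails if it takes over 35 s, if anything falls off the work surface, if the arm or the gripper's body presses on something with over 40 N, if the wrist force passes 120 N, or if a joint passes its speed limit or range.

## Working session

There is one attempt and no reset: what is moved stays moved. The work goes in short steps, Python scripts to look and compute and a tool call to move; the robot and the scene stay as the last step left them, time stands still between calls to the robot, and variables do not carry over. Pictures are saved under pics/ and viewed, at most 10 in all, crops included, and the job is handed in when it is done.

Besides the shell and the picture viewer there is one more tool, called after ">>>" in YAML: its name, and indented under it one key for each argument. jog_arm: Moves the arm, as the interface text tells. Its arguments: {"type":"object","properties":{"increments":{"type":"array","items":{"type":"object","properties":{"fingers":{"type":"number"},"dp":{"type":"array","items":{"type":"number"}},"angular":{"type":"array","items":{"type":"number"}}}}},"newtons":{"type":"number"}},"required":["increments"]}

```bash
mkdir -p pics
cat > h.py <<'E'
import numpy as np, cv2
from station import bot, optics, finder
from scipy.spatial.transform import Rotation as R
def cam(name):
    m=optics.camera_model(name); s=bot.get_obs()
    if 'mount' in m:
        T=np.eye(4); T[:3,:3]=R.from_euler('xyz',s['ee_rot'],degrees=True).as_matrix(); T[:3,3]=s['ee_pos']
        M=T@np.array(m['mount'])
    else: M=np.array(m['cam_to_world'])
    return m,M
def grid(m,M,d):
    """world xyz per pixel"""
    f=210/np.tan(np.radians(m['fov_y'])/2)
    v,u=np.mgrid[:420,:560].astype(np.float64)
    K=np.array([[f,0,m['cx']],[0,f,m['cy']],[0,0,1.]])
    n=cv2.undistortPoints(np.stack([u.ravel(),v.ravel()],1)[:,None],K,np.array([m['k1'],0,0,0.]))[:,0].reshape(420,560,2)
    p=np.stack([n[...,0]*d,-n[...,1]*d,-d],-1)
    return p@M[:3,:3].T+M[:3,3]
def shot(name,fn):
    m,M=cam(name); im,d=optics.capture(name)
    cv2.imwrite('pics/'+fn,im[...,::-1]); return im,d,grid(m,M,d.astype(float))
E
python3 - <<'E'
from h import *
s=bot.get_obs();print(s['ee_pos'],s['ee_rot'],s['time_s'])
for c in('top','scene'):
    im,d,W=shot(c,c+'0.png'); np.savez(c+'0.npz',im=im,W=W,d=d)
    for q in('clamp_a_grip','round_weight','square_weight'):
        for r in finder.search_frame(c,q)[:3]:
            x,y=r['xy'];u,v=int(x*560),int(y*420);print(c,q,round(r['p'],2),u,v,W[v,u].round(3))
a=cv2.imread('pics/top0.png');b=cv2.imread('pics/scene0.png')
cv2.imwrite('pics/both0.png',cv2.resize(np.vstack([a,b]),(400,600)))
E
```

```text
[0.16148385 0.57753661 0.23026273] [ 1.79898178e+02 -7.61586719e-03 -1.56296815e+01] 0.0
top clamp_a_grip 0.48 338 251 [ 0.507 -0.132  0.1  ]
top square_weight 0.98 360 194 [ 0.635 -0.187  0.091]
scene clamp_a_grip 0.62 267 176 [ 0.511 -0.125  0.091]
scene round_weight 0.9 386 343 [0.717 0.239 0.091]
scene square_weight 0.55 214 202 [ 0.627 -0.181  0.088]
```

View pics/top0.png

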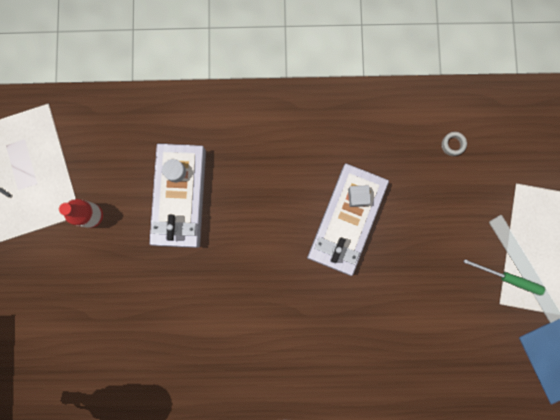

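The top view shows two beds: the left one with the round weight at (174,169) and its handle at (170,227), the right one with the square weight at (360,194) and its handle at (338,251).

Run:
```python
from h import *
for c,box in(('top',(205,250,150,195)),):
    z=np.load(c+'0.npz');W=z['W'];im=z['im']
    a,b,e,f=box
    sub=W[a:b,e:f].reshape(-1,3);col=im[a:b,e:f].reshape(-1,3).max(1)
    k=(abs(sub[:,2]-.097)<.012)&(col<70)
    P=sub[k,:2];c0,sz,an=cv2.minAreaRect(P.astype(np.float32)*1000)
    print(k.sum(),c0,sz,an,np.median(sub[k,2]))
    sub=W[145:195,150:205].reshape(-1,3);k=(abs(sub[:,2]-.091)<.01)
    print('round',cv2.minEnclosingCircle(sub[k,:2].astype(np.float32)*1000),np.median(sub[k],0))
    sub=W[130:260,140:215].reshape(-1,3);k=(abs(sub[:,2]-.05)<.007)
    print('bed',cv2.minAreaRect(sub[k,:2].astype(np.float32)*1000))
s=bot.get_obs();print(optics.camera_model('wrist')['mount'])
```

```text
96 (568.0885009765625, 241.1480712890625) (10.964242935180664, 54.2403564453125) 84.58721160888672 0.09501206903894144
round ((701.4630737304688, 238.61001586914062), 25.484996795654297) [0.70085523 0.2384396  0.09040898]
bed ((649.2278442382812, 238.53196716308594), (111.48210144042969, 240.30604553222656), 86.12577819824219)
[[-1.44516731e-03  9.48844617e-01  3.15740089e-01  8.03595894e-02]
 [ 9.99997230e-01  7.84606098e-04  2.21921149e-03  1.24354456e-03]
 [ 1.85795528e-03  3.15742422e-01 -9.48843122e-01 -1.42165806e-01]
 [ 0.00000000e+00  0.00000000e+00  0.00000000e+00  1.00000000e+00]]
```

>>> jog_arm:
  increments:
    - {"dp":[60,27,4],"angular":[0,0,-1.5],"fingers":85}
    - {"dp":[120,54,8],"angular":[0,0,-3],"fingers":85}
    - {"dp":[180,80,12],"angular":[0,0,-5],"fingers":85}
    - {"dp":[240,107,16],"angular":[0,0,-6],"fingers":85}
    - {"dp":[300,134,20],"angular":[0,0,-8],"fingers":85}
    - {"dp":[360,160,24],"angular":[0,0,-9],"fingers":85}
    - {"dp":[420,187,28],"angular":[0,0,-11],"fingers":85}
    - {"dp":[482,214,30],"angular":[0,0,-11],"fingers":85}

```text
time_s: 1.4
ee_pos: [0.5476, 0.2582, 0.2024]
ee_rot: [-180.0, -0.0, -4.6]
wrist_force: [0.6, 0.9, -0.0]
width: 0.085
gripper_force: 0.0
```

Run:
```python
from h import *
im,d,W=shot('wrist','w1.png'); np.savez('w1.npz',im=im,W=W)
s=bot.get_obs();print(s['ee_pos'],s['ee_rot'],s['time_s'],s['joint_velocities'])
col=im.max(2)
k=(abs(W[...,2]-.097)<.007)&(col<80)
n,l,st,ce=cv2.connectedComponentsWithStats(k.astype(np.uint8))
for i in range(1,n):
    if st[i,4]>150:
        P=W[l==i]; print(st[i],cv2.minAreaRect(P[:,:2].astype(np.float32)*1000),np.median(P[:,2]))
```

```text
[0.55136557 0.25312365 0.20125257] [ 1.79832822e+02 -8.64317102e-03 -4.90263982e+00] 1.45 [ 5.19484554 -2.34182584 -3.11054677 -0.87360663 -0.59390183 -9.21886657]
[295 146  12  31 290] ((585.920166015625, 240.1976318359375), (9.006122589111328, 22.947635650634766), 86.20789337158203) 0.09634842805555387
[294 188  12  26 254] ((553.1836547851562, 243.18321228027344), (9.34058666229248, 22.13389778137207), 86.63683319091797) 0.09626300053101285
```

View pics/w1.png

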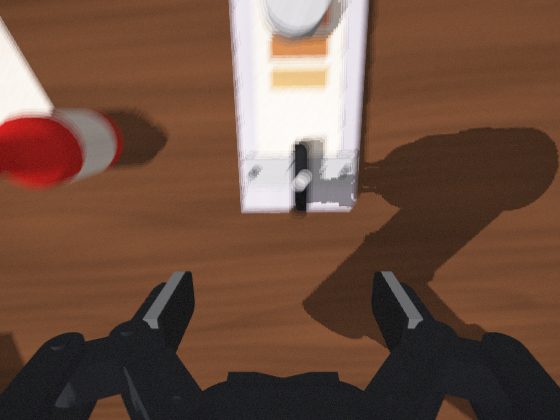

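The wrist view (slightly blurred, arm still settling) shows the handle bar at about (301,178), in line with the tool x axis, with the round weight above it at (297,10).

>>> jog_arm:
  increments:
    - {"dp":[0,0,20]}
    - {"dp":[0,0,40]}
    - {"dp":[0,0,40]}
    - {"dp":[0,0,40]}
    - {"dp":[0,0,40]}
    - {"dp":[0,0,40]}
    - {"dp":[0,0,40]}
    - {"dp":[0,0,40]}

```text
invalid input
```

Run:
```python
from h import *
im,d,W=shot('wrist','w2.png')
s=bot.get_obs();print(s['ee_pos'],s['ee_rot'],s['time_s'],s['wrist_torque'])
col=im.max(2)
k=(abs(W[...,2]-.097)<.006)&(col<110)
n,l,st,ce=cv2.connectedComponentsWithStats(k.astype(np.uint8))
for i in range(1,n):
    if st[i,4]>150:
        P=W[l==i]; print(st[i],cv2.minAreaRect(P[:,:2].astype(np.float32)*1000),np.median(P[:,2]))
```

```text
[0.54927368 0.25544098 0.201117  ] [ 1.79871925e+02  5.21203862e-02 -4.98267597e+00] 1.5 [ 0.02359324  0.11630956 -0.01145885]
[ 283  152   17   72 1025] ((567.66650390625, 244.04547119140625), (13.444618225097656, 59.87948226928711), 86.02214050292969) 0.09617863140556607
```

View pics/w2.png

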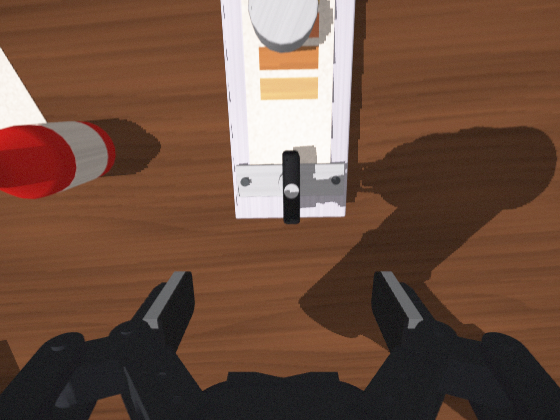

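The sharper wrist view shows the bar spanning (291,150) to (291,224), with its screw axis at about (291,190). That puts it near (0.568, 0.243) at yaw −4°. The move was refused because rows need every field, so I'll send full rows to go down.

>>> jog_arm:
  increments:
    - {"dp":[20,10.5,0],"angular":[0,0,-1],"fingers":85}
    - {"dp":[20,10.5,30],"angular":[0,0,-1],"fingers":85}
    - {"dp":[20,10.5,60],"angular":[0,0,-1],"fingers":85}
    - {"dp":[20,10.5,90],"angular":[0,0,-1],"fingers":85}
    - {"dp":[20,10.5,115],"angular":[0,0,-1],"fingers":60}
    - {"dp":[20,10.5,127],"angular":[0,0,-1],"fingers":40}
    - {"dp":[20,10.5,127],"angular":[0,0,-1],"fingers":30}
    - {"dp":[20,10.5,127],"angular":[0,0,-1],"fingers":30}
  newtons: 20

```text
time_s: 2.5
ee_pos: [0.566, 0.2481, 0.0769]
ee_rot: [-179.9, -0.1, -3.6]
wrist_force: [-0.4, -0.4, 0.5]
width: 0.0298
gripper_force: 0.0
```

Run:
```python
from h import *
im,d,W=shot('wrist','w3.png')
s=bot.get_obs();print(s['ee_pos'],s['ee_rot'],s['time_s'],s['wrist_torque'],s['wrist_force'],s['width'])
```

```text
[0.56603092 0.24809109 0.07694605] [-1.79932745e+02 -1.10053810e-01 -3.62021695e+00] 2.55 [0.00875989 0.01819513 0.05879655] [0.4695914  0.28512185 0.84364705] 0.029870362642987744
```

View pics/w3.png

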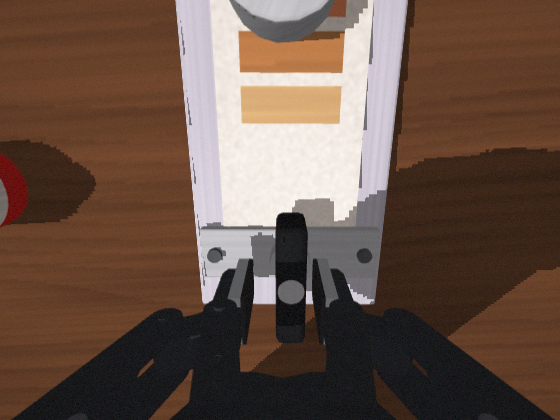

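The bar is between the open fingers: the bar centre is at column 291 and the midpoint between the pads at about 283, so I need to shift 4 mm to the right. I'll recentre and close.

>>> jog_arm:
  increments:
    - {"dp":[2,4,2],"angular":[0,0,0],"fingers":30}
    - {"dp":[2,4,2],"angular":[0,0,0],"fingers":30}
    - {"dp":[2,4,2],"angular":[0,0,0],"fingers":20}
    - {"dp":[2,4,2],"angular":[0,0,0],"fingers":8}
    - {"dp":[2,4,2],"angular":[0,0,0],"fingers":8}
    - {"dp":[2,4,2],"angular":[0,0,0],"fingers":8}
    - {"dp":[2,4,2],"angular":[0,0,0],"fingers":8}
    - {"dp":[2,4,2],"angular":[0,0,0],"fingers":8}
  newtons: 30

```text
time_s: 3.55
ee_pos: [0.5673, 0.2442, 0.0736]
ee_rot: [-179.9, -0.0, -3.6]
wrist_force: [-0.3, 5.4, 0.3]
width: 0.0132
gripper_force: 33.6
```

Run:
```python
from h import *
s=bot.get_obs();print(s['ee_pos'],s['ee_rot'],s['time_s'],s['wrist_torque'],s['wrist_force'],s['width'],s['gripper_force'])
```

```text
[0.56727105 0.24419973 0.07363327] [-1.79936821e+02 -3.52244769e-02 -3.60909461e+00] 3.55 [ 1.75203924  0.05812643 -0.06808832] [-0.33226222  5.36999986  0.28284676] 0.01315642026185167 33.56457531452179
```

Gripped well at a width of 13 mm. Now a small counter-clockwise test turn.

>>> jog_arm:
  increments:
    - {"dp":[0,0,0],"angular":[0,0,-1],"fingers":8}
    - {"dp":[0,0,0],"angular":[0,0,-2],"fingers":8}
    - {"dp":[0,0,0],"angular":[0,0,-3],"fingers":8}
    - {"dp":[0,0,0],"angular":[0,0,-4],"fingers":8}
    - {"dp":[0,0,0],"angular":[0,0,-5],"fingers":8}
    - {"dp":[0,0,0],"angular":[0,0,-6],"fingers":8}
    - {"dp":[0,0,0],"angular":[0,0,-6],"fingers":8}
    - {"dp":[0,0,0],"angular":[0,0,-6],"fingers":8}

```text
time_s: 4.55
ee_pos: [0.5673, 0.2441, 0.0736]
ee_rot: [-180.0, -0.0, 2.4]
wrist_force: [0.7, 5.0, 1.1]
width: 0.0134
gripper_force: 33.6
```

Run:
```python
from h import *
s=bot.get_obs();print(s['ee_pos'],s['ee_rot'],s['time_s'],s['wrist_torque'],s['wrist_force'],s['width'],s['gripper_force'])
```

```text
[0.56728166 0.2440709  0.07364533] [-1.79955947e+02 -4.16034660e-02  2.39811258e+00] 4.55 [1.56722951 0.00433058 0.11601603] [0.70244285 5.01523462 1.05406721] 0.01335295687955597 33.5788768529892
```

Width is unchanged and torque is low, so it seems to be turning this way. I'll go a bit further and check.

>>> jog_arm:
  increments:
    - {"dp":[0,0,0],"angular":[0,0,-3],"fingers":8}
    - {"dp":[0,0,0],"angular":[0,0,-6],"fingers":8}
    - {"dp":[0,0,0],"angular":[0,0,-9],"fingers":8}
    - {"dp":[0,0,0],"angular":[0,0,-12],"fingers":8}
    - {"dp":[0,0,0],"angular":[0,0,-15],"fingers":8}
    - {"dp":[0,0,0],"angular":[0,0,-15],"fingers":8}
    - {"dp":[0,0,0],"angular":[0,0,-15],"fingers":8}
    - {"dp":[0,0,0],"angular":[0,0,-15],"fingers":8}

```text
time_s: 5.55
ee_pos: [0.5673, 0.2438, 0.0736]
ee_rot: [-180.0, -0.0, 17.3]
wrist_force: [0.9, 5.9, 0.9]
width: 0.0133
gripper_force: 33.7
```

Run:
```python
from h import *
im,d,W=shot('wrist','w4.png')
s=bot.get_obs();print(s['ee_pos'],s['ee_rot'],s['time_s'],s['wrist_torque'],s['wrist_force'],s['width'],s['gripper_force'])
```

```text
[0.5673471  0.24379309 0.07362523] [-1.79985357e+02 -4.51807439e-02  1.73441944e+01] 5.6 [ 1.61657938 -0.25728184  0.00790334] [0.20874864 4.92361943 2.38599358] 0.013259526932464535 33.65886747837067
```

View pics/w4.png

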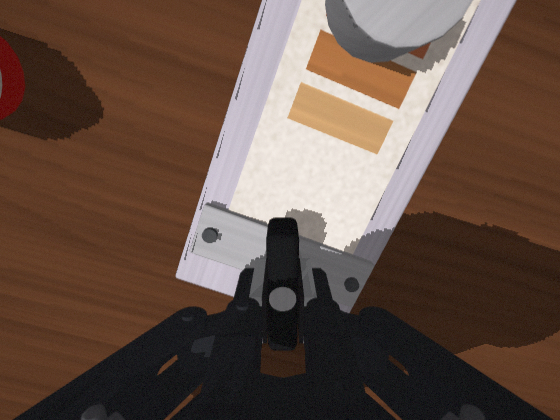

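In the wrist view the bar (283,285) stays in line with the tool while the bed is now skewed about 21°, so counter-clockwise loosens it. Continuing the turn.

>>> jog_arm:
  increments:
    - {"dp":[0,0,0],"angular":[0,0,-9],"fingers":8}
    - {"dp":[0,0,0],"angular":[0,0,-18],"fingers":8}
    - {"dp":[0,0,0],"angular":[0,0,-27],"fingers":8}
    - {"dp":[0,0,0],"angular":[0,0,-36],"fingers":8}
    - {"dp":[0,0,0],"angular":[0,0,-45],"fingers":8}
    - {"dp":[0,0,0],"angular":[0,0,-54],"fingers":8}
    - {"dp":[0,0,0],"angular":[0,0,-63],"fingers":8}
    - {"dp":[0,0,0],"angular":[0,0,-65],"fingers":8}

```text
time_s: 6.6
ee_pos: [0.5682, 0.2431, 0.0736]
ee_rot: [179.9, -0.0, 82.4]
wrist_force: [5.3, 2.8, -1.2]
width: 0.0131
gripper_force: 33.4
```

>>> jog_arm:
  increments:
    - {"dp":[0,0,0],"angular":[0,0,0],"fingers":8}
    - {"dp":[0,0,0],"angular":[0,0,0],"fingers":8}
    - {"dp":[0,0,0],"angular":[0,0,0],"fingers":8}
    - {"dp":[0,0,0],"angular":[0,0,0],"fingers":20}
    - {"dp":[0,0,0],"angular":[0,0,0],"fingers":35}
    - {"dp":[0,0,0],"angular":[0,0,0],"fingers":40}
    - {"dp":[0,0,-8],"angular":[0,0,0],"fingers":40}
    - {"dp":[0,0,-25],"angular":[0,0,0],"fingers":40}

```text
time_s: 7.6
ee_pos: [0.5668, 0.2432, 0.0987]
ee_rot: [-179.9, 0.1, 82.4]
wrist_force: [-0.3, 1.5, 0.3]
width: 0.0399
gripper_force: 0.0
```

>>> jog_arm:
  increments:
    - {"dp":[0,0,-20],"angular":[0,0,0],"fingers":40}
    - {"dp":[0,0,-50],"angular":[0,0,0],"fingers":40}
    - {"dp":[0,0,-80],"angular":[0,0,0],"fingers":40}
    - {"dp":[0,0,-110],"angular":[0,0,0],"fingers":40}
    - {"dp":[0,0,-120],"angular":[0,0,0],"fingers":40}
    - {"dp":[0,0,-120],"angular":[0,0,0],"fingers":40}
    - {"dp":[0,0,-120],"angular":[0,0,0],"fingers":40}
    - {"dp":[0,0,-120],"angular":[0,0,0],"fingers":40}

```text
time_s: 8.6
ee_pos: [0.5668, 0.2434, 0.217]
ee_rot: [-179.9, 0.1, 82.4]
wrist_force: [-0.2, -0.2, -0.1]
width: 0.04
gripper_force: 0.0
```

Run:
```python
from h import *
im,d,W=shot('wrist','w5.png')
s=bot.get_obs();print(s['ee_pos'],s['ee_rot'],s['time_s'],s['wrist_force'])
k=(abs(W[...,2]-.097)<.006)&(im.max(2)<110)
n,l,st,ce=cv2.connectedComponentsWithStats(k.astype(np.uint8))
for i in range(1,n):
    if st[i,4]>150: print(st[i],cv2.minAreaRect(W[l==i][:,:2].astype(np.float32)*1000))
```

```text
[0.56685665 0.24337645 0.2172336 ] [-1.79927733e+02  7.37028692e-02  8.23713212e+01] 8.65 [-0.62579344 -0.25964134 -0.35783805]
[277 169  16  65 859] ((567.6109008789062, 244.6630096435547), (58.934532165527344, 13.518989562988281), 81.95001983642578)
```

View pics/w5.png

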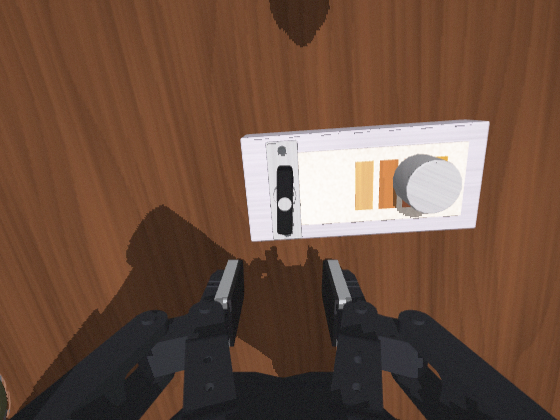

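The bar at (285,200) now lies across the bed at 82° (86° turned, 1.5 rad). The round weight still stands at (430,185), and the gripper is clear of everything.

```bash
python3 -c "
from station import bot
print(bot.finish_job())"
```

```text
the job is handed in; nothing more can be done
None
```

I loosened the round weight's clamp by about 86° (1.5 rad) counter-clockwise and let go of the handle; the arm went nowhere near the other bed, and the job is handed in, though no verdict came back.

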